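Set up the bead-stringing jig

TASK

Set up the bead-stringing jig: hook the white bead carrier onto the rail at least 6 cm to one side of the red mark, slide it along the rail, without lifting it off, until it hangs centred on the mark, and let go of it there. Then screw the brass knurled nut on the post down (clockwise from above) until it bottoms out, and back it off a quarter turn so that a strand can later be slipped underneath. Finish while still gripping the nut there, with the carrier still hanging on the mark and the dish, cup and bead organiser left where they were.

Things in the scene. Friction and masses are not known exactly. Their poses are not given: they have to be found in the camera images.
- hanger: White rigid bead carrier, loose, 0.1 to 0.17 kg, 150 mm tall. Origin: on the table under its grip tab; z up; its y lies along the rail when hung. Foot: open tray, x -21 to +45, y +-30, 14 mm high. Back plate x -19 to -14, 50 mm wide, rises from the tray to the hook on top. It starts standing, +x side towards the rail within about 30 degrees; the rail goes in from the +x side, between lip and tray.
- hook (a point): Point in the carrier, 98.5 mm above its origin, that lies on the rail's axis when it hangs. The hook is a roof-shaped saddle open downward, 24 mm wide in y, inner ridge 105 and outside 112 mm above the origin, 29 mm between back plate and front lip; lip at x +15 to +20, lower edge 80 mm above the origin: raise that over the bar, move on in +x, then lower.
- tab (a point): Grip point on the carrier's tab, 136 mm above the carrier's origin. The tab is an upright block 12 mm (x) by 18 mm (y), from 112 to 150 mm above the origin, with a red line down its middle.
- rail: Fixed stand: aluminium bar 10 mm in diameter along its y axis, axis 145 mm above the table, between two wooden posts (14 mm thick, 152 mm tall) at y = -150 and +150 mm on feet 100 x 30 x 12 mm. Origin on the table under the bar's middle; x points away from the robot. The carrier's centre can be anywhere within 110 mm of the middle.
- mark: Red band 8 mm wide painted round the bar, at most 85 mm from its middle; origin on the bar's axis at the band's centre.
- nut (a joint): Angle of the brass nut in rad: 0 when bottomed out (hard stop), growing anticlockwise seen from above as it unscrews; a quarter turn is 1.57. It starts at 2.0 to 3.2, already caught on the thread. Friction about 0.06 N m; it stays where left; at the stop further turning only slips in the grip. It rises 4 mm a turn.
- nut_grip (a point): Point on the nut's vertical axis, 21 mm above its underside, 7 mm below its top. The nut is a round knurled cylinder 36 mm in diameter, 28 mm high, with a white radial line on top. Bottomed out, its underside is 85 mm and its top 113 mm above the table; a thin steel stud on the axis ends at 133 mm.
- post: Fixed anchor post with its stud, carrying the nut; origin on the table under its axis. Steel foot 84 mm across, column 26 mm in diameter up to 85 mm, where the nut bottoms out.
- dish: Bystander: white bowl, 100 mm across, 28 mm high, loose; origin under its centre.
- cup: Bystander: tan takeaway cup with a black lid, 75 mm across, 110 mm high, loose; origin under its centre.
- organiser: Bystander: pale bead organiser box 50 x 150 x 24 mm (x, y, z), loose; origin under its centre.
Mind the look-alikes: they are no part of the job. Leave any blue, orange or turquoise look-alike of the post alone.

How it is judged:
On the way, in this order (a step that is already met when the one before it is completed fails the run):
1. the carrier is hooked on the rail, more than 5 cm from the mark (x of hook in the frame of rail between -0.004 and 0.004 m and z of hook in the frame of rail between 0.141 and 0.152 m and horizontal distance between hook and mark above 0.05 m), for 0.2 s.
2. the carrier hangs on the rail within 10 mm of the mark, released (x of hook in the frame of rail between -0.004 and 0.004 m and z of hook in the frame of rail between 0.141 and 0.149 m and contact force between hanger and rail above 0.3 N and horizontal distance between hook and mark below 0.01 m and angle between hanger's own z axis and vertical below 0.2 rad and contact force between hanger and the fingers below 0.05 N), for 0.2 s.
3. the nut is bottomed out (within 0.06 rad of the stop) (value of joint nut below 0.06 rad), for 0.2 s.
4. the nut is backed off a quarter turn (70 to 110 degrees) in the grip (value of joint nut between 1.22 and 1.92 rad and contact force between the fingers and post above 2 N and distance between the grasp point and nut_grip below 0.03 m), for 0.2 s.
At the end, for the whole second after the job is handed in: The nut, first screwed to its stop, is at rest 70 to 110 degrees above it, gripped with more than 2 N (grasp point within 30 mm of nut_grip); the carrier hangs still and free on the rail, hook seated within 4 mm, tilt under 0.2 rad, within 10 mm of the mark; bystanders moved under 3 cm (all of step 4 and velocity of joint nut between -0.1 and 0.1 rad/s and contact force between hanger and the arm below 0.05 N and linear speed of hanger below 0.05 m/s and x of hook in the frame of rail between -0.004 and 0.004 m and z of hook in the frame of rail between 0.141 and 0.149 m and contact force between hanger and rail above 0.3 N and horizontal distance between hook and mark below 0.01 m and angle between hanger's own z axis and vertical below 0.2 rad); the arm keeps its last pose, push and grip.
It fails at once if a bystander is moved more than 3 cm (distance of any of dish, cup, organiser from where it was at the start of the episode above 0.03 m).
It fails at once if the carrier is tipped over (angle between hanger's own z axis and vertical above 0.7 rad).
It fails at once if the carrier is lifted off or lowered onto the rail within 4 cm of the mark instead of being slid there (horizontal distance between hook and mark below 0.04 m and z of hook in the frame of rail between 0.157 and 0.167 m).
It also fails if it takes over 72 s, if anything falls off the work surface, if the arm or the gripper's body presses on something with over 40 N, if the wrist force passes 120 N, or if a joint passes its speed limit or range.

ROBOT

A 6-joint arm with a two-finger parallel gripper is mounted at the origin on the work surface. World frame = base frame: x ahead of the robot, y to its left, z up, the work surface at z = 0. Lengths are in m, angles in rad, forces in N, time in s.
With the tool pointing down it reaches from about 0.375 to 0.9 m from the base axis. Payload 3.1 kg.
Tool frame: the origin (TCP) lies midway between the tips of the shut fingers; the grasp point (between the pads) lies 19 mm behind it; z points along the fingers, y is the line along which they close (so a half turn about z gives the same grasp; the last joint's range is limited). The gripper opens to 87 mm and grips with 3 to 60 N. Pads are 19 mm wide; open, the fingers measure 117 mm over their backs; the gripper's body (75 mm by 190 mm) begins 51 mm behind the grasp point.
Start: joints at [1.032, 0.527, 1.433, -0, 1.181, -0.178], TCP at [0.221, 0.585, 0.223] pointing down, gripper open.
Joint ranges: [-3.08, 3.08], [-0.75, 2.2], [0.22, 2.44], [-1.43, 4.57], [0, 2.65], [-2.85, 2.85]. Speed limits (rad/s): [2.79, 2.79, 3.14, 3.14, 3.14, 3.14].

INTERFACE

Orientations are given as a rotation vector (axis times angle).
In Python, from cell import status, eyes, job_done gives the robot as it stands.
- The arm moves only by the tool move_arm, never from a script. Its argument "commands" is one flat list of numbers, 5 for each row, row after row: the shift along the tool's x, y, z as a fraction of full scale, then the turn about the tool's z as a fraction of full scale, then the gripper command: -1 is fully open, 1 is shut, values between are in proportion. A call has 1 to 5 rows; each row shifts and turns the commanded pose from where the row before left it, along the tool's axes as they then stand; what a row does not reach is not made up. Full scale, the value 1, is 0.4 m for a shift and 90 degrees for a turn. A row lasts 1/12 s, in which the tool goes at most 41.7 mm and 7.16 degrees, less where a joint would pass 70% of its speed; a pose out of reach is approached as far as the arm can. A call with a number of a shift or a turn outside -1 to 1 is refused whole. A call with a gripper value outside its range is refused whole. The fingers move at their own pace and stop on an object; "squeeze" is the grip in N (left out, the last holds). Time passes only in rows, so rows that do not move let the fingers close. It gives the time, the measured TCP pose, the force, the opening and the grip force at its end, in the units of the state.
- status.sense(): the state, without advancing time (a new reading comes with each control period).
- eyes.capture(name): name is "scene" or "side" or "wrist"; returns a dict with "color" (420x560x3 uint8, red, green, blue), "z_map" (420x560 float32, m along the optical axis (not along the pixel's ray), 0 where there is no reading), "intrinsics" (3x3 intrinsics, pixels), "R" (3x3) and "t" (3): a world point X has camera coordinates R X + t. Camera axes: x right, y down, z forward; pixel columns grow to the right and rows downward; lengths in m; the calibration is good to about 2 mm. A picture is of the moment at which its call begins.
- job_done(): hands the job in; it is judged then, once.
The state is a dict: "clock": time; "joint_positions": joint angles; "qd": joint speeds; "tau": joint torques, N m; "tcp_pos": TCP position; "ee_rot": TCP orientation; "ft_force": force on the tool from outside, world axes, zero at the start; "torque": the same for the moment, N m; "finger_gap": opening from 0.0 (shut) to 1.0 (fully open); "grip_force": force on a finger pad.
Only numpy, scipy, OpenCV 4.12 (cv2) and the standard library are available. Lean on these libraries where they do the work, as an engineer would, in place of code of your own. Each camera call takes 0.05 s, during which the arm holds its last target. There are 200 camera calls.

## Working session

There is one attempt and no reset: what is moved stays moved. The work goes in short steps, Python scripts to look and compute and a tool call to move; the robot and the scene stay as the last step left them, time stands still between calls to the robot, and variables do not carry over. Pictures are saved under pics/ and viewed, at most 10 in all, crops included, and the job is handed in when it is done.

Besides the shell and the picture viewer there is one more tool, called after "Emit:" by a JSON object that holds its "op" and its "data". move_arm: Moves the arm, as the interface text tells. Its arguments: {"type":"object","properties":{"commands":{"type":"array","items":{"type":"number","minimum":-1,"maximum":1}},"squeeze":{"type":"number"}},"required":["commands"]}

```bash
ls; mkdir -p pics; cat > h.py <<'E'
import numpy as np, cv2, pickle
from cell import status, eyes, job_done
def cap(n, save=None):
    c=eyes.capture(n)
    if save: cv2.imwrite(f'pics/{save}.png',cv2.cvtColor(c['color'],cv2.COLOR_RGB2BGR))
    return c
def ray(c,u,v):
    d=np.linalg.inv(c['intrinsics'])@[u,v,1.]; R=c['R']; return -R.T@c['t'], R.T@d
def onz(c,u,v,z):
    o,d=ray(c,u,v); return o+d*(z-o[2])/d[2]
def pts(c):
    Z=c['z_map']; v,u=np.mgrid[:Z.shape[0],:Z.shape[1]]
    P=np.stack([u,v,np.ones_like(u)],-1)@np.linalg.inv(c['intrinsics']).T*Z[...,None]
    return (P-c['t'])@c['R']
def proj(c,X):
    q=c['intrinsics']@(c['R']@np.array(X)+c['t']); return q[:2]/q[2]
E
python3 - <<'E'
from h import *
a=cap('scene'); b=cap('side')
im=np.vstack([cv2.resize(x['color'],(533,400)) for x in(a,b)])
cv2.imwrite('pics/s.png',a['color'][...,::-1]);cv2.imwrite('pics/d.png',b['color'][...,::-1])
pickle.dump((a,b),open('ab.pkl','wb'))
for c in(a,b): print((-c['R'].T@c['t']).round(3),c['R'][2].round(2),c['intrinsics'][0,0])
print(status.sense())
E
```

```text
pics
[ 0.987 -0.306  0.803] [-0.57  0.22 -0.79] 428.8924572751755
[0.131 0.28  0.783] [ 0.43 -0.46 -0.77] 385.3037942663232
{'clock': 0.1, 'joint_positions': array([ 1.03147772e+00,  5.28356081e-01,  1.43377835e+00, -1.11695856e-05,
        1.18140772e+00, -1.78485776e-01]), 'qd': array([ 5.30960488e-05,  1.13128801e-03, -3.86444863e-03,  6.78814809e-04,
        5.83385186e-04, -7.05210811e-04]), 'tau': array([-3.49368911e-04, -4.40981805e+01, -1.77149034e+01,  6.34735543e-02,
        5.34863980e-02, -5.24881011e-05]), 'tcp_pos': array([0.2202792 , 0.58418561, 0.22167868]), 'ee_rot': array([-5.63597071e-01, -3.08993742e+00,  2.87222551e-03]), 'ft_force': array([ 1.5023443 , -0.47534522,  0.31144728]), 'torque': array([-0.02405745,  0.02963057,  0.03845077]), 'grip_force': 0.0, 'finger_gap': 0.9950922286097849}
```

View pics/s.png

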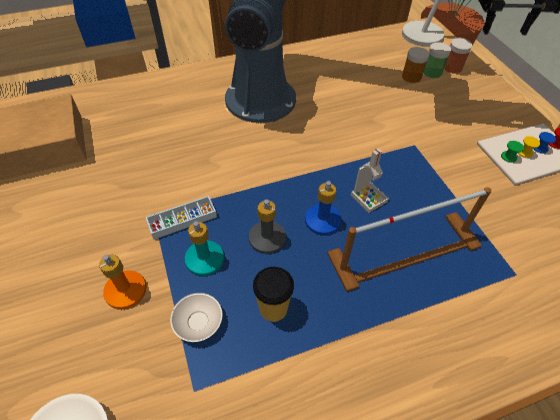

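View pics/d.png

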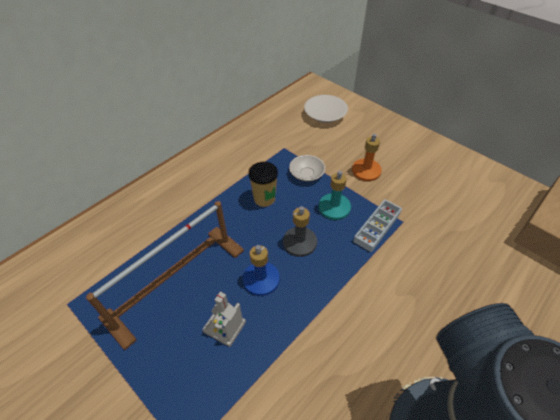

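The scene view shows four posts: orange (123,275), turquoise (202,245), grey steel (267,230) and blue (325,205). The grey one fits, since it is steel and not a named look-alike colour. The carrier is at (370,185). The rail's bar runs (352,232)–(487,192) with the mark at (391,219). Next I measure these and make one crop.

```bash
python3 - <<'E'
from h import *
a,b=pickle.load(open('ab.pkl','rb'))
def tri(u1,u2):
    A=[];y=[]
    for c,u in((a,u1),(b,u2)):
        o,d=ray(c,*u); d/=np.linalg.norm(d); M=np.eye(3)-np.outer(d,d); A.append(M); y.append(M@o)
    return np.linalg.lstsq(np.vstack(A),np.hstack(y),rcond=None)[0]
m=[]
for c,(u0,v0) in((a,(391,219)),(b,(189,226))):
    h=cv2.cvtColor(c['color'],cv2.COLOR_RGB2HSV).astype(int)
    k=((h[...,0]<8)|(h[...,0]>165))&(h[...,1]>130)&(h[...,2]>90)
    k[:, :u0-12]=0;k[:,u0+12:]=0;k[:v0-12]=0;k[v0+12:]=0
    v,u=np.nonzero(k); m.append((u.mean(),v.mean())); print(len(u),m[-1],onz(c,*m[-1],.145))
print('mark',tri(*m))
for n,c in(('s',a),('d',b)):
    P=pts(c); h=cv2.cvtColor(c['color'],cv2.COLOR_RGB2HSV).astype(int); X=P.reshape(-1,3)
    ok=(c['z_map']>0)
    bar=ok&(h[...,1]<60)&(h[...,2]>110)&(abs(P[...,2]-.147)<.012)&(P[...,0]>.3)
    if n=='s': bar[:, :345]=0; bar[:185]=0; bar[245:]=0;bar[:,495:]=0
    else: bar[:,:92]=0;bar[:,222:]=0;bar[:200]=0;bar[300:]=0
    q=P[bar]; l=cv2.fitLine(q[:,:2].astype(np.float32),cv2.DIST_HUBER,0,.01,.01).ravel(); t=(q[:,:2]-l[2:])@l[:2]
    print('bar',len(q),l,l[2:]+l[:2]*np.percentile(t,1),l[2:]+l[:2]*np.percentile(t,99),np.median(q[:,2]))
    # carrier points by height
    w=(360,145,392,212) if n=='s' else (195,285,250,350)
    s=np.zeros_like(ok); s[w[1]:w[3],w[0]:w[2]]=1
    for lo,hi in((.004,.02),(.03,.09),(.1,.111),(.115,.147),(.147,.156)):
        g=P[s&ok&(P[...,2]>lo)&(P[...,2]<hi)]
        if len(g)>2: 
            print('car',lo,len(g),g.mean(0).round(4)); 
            if len(g)>5: print(cv2.minAreaRect((g[:,:2]*1000).astype(np.float32)))
    # nut
    u0,v0=(267,210) if n=='s' else (301,215)
    s[:]=0; s[v0-18:v0+50,u0-28:u0+28]=1
    g=P[s&ok&(P[...,2]>.09)&(P[...,2]<.15)]
    print('nut',g.mean(0),g.min(0),g.max(0)); 
    g=P[s&ok&(P[...,2]>.11)&(P[...,2]<.128)]; print('nuttop',g.mean(0),cv2.minEnclosingCircle((g[:,:2]*1000).astype(np.float32)),np.median(g[:,2]))
x=np.hstack([cv2.resize(a['color'][140:260,230:400],None,fx=2.3,fy=3,interpolation=2)[:360,:390],cv2.resize(b['color'][190:350,190:350],(390,390))[:360]])
x=np.hstack([cv2.resize(a['color'][140:260,230:400],(510,360),interpolation=2),cv2.resize(b['color'][280:350,190:250],(290,360),interpolation=2)])
cv2.imwrite('pics/c.png',x[...,::-1])
E
```

```text
18 (np.float64(391.05555555555554), np.float64(219.66666666666666)) [0.60480417 0.06719138 0.145     ]
10 (np.float64(188.1), np.float64(226.2)) [0.6065132  0.06405451 0.145     ]
mark [0.60556917 0.06534718 0.1469812 ]
bar 539 [0.00448507 0.9999899  0.6073722  0.09451204] [ 0.60691772 -0.00682435] [0.60818097 0.27482891] 0.14936596418105183
car 0.004 485 [0.4484 0.1353 0.0101]
((390.38677978515625, 174.8211669921875), (77.085205078125, 231.78030395507812), 62.005435943603516)
car 0.03 188 [0.4256 0.1219 0.0621]
((436.986572265625, 126.39421081542969), (36.63396072387695, 48.30259323120117), 14.41576099395752)
car 0.1 80 [0.4415 0.1238 0.1043]
((438.94049072265625, 123.09384155273438), (32.008277893066406, 22.21706771850586), 54.67196273803711)
car 0.115 95 [0.4392 0.1221 0.1317]
((439.5763854980469, 123.66374206542969), (21.019277572631836, 11.559054374694824), 72.04830169677734)
car 0.147 41 [0.4359 0.1244 0.1497]
((435.1426696777344, 125.96553802490234), (12.623846054077148, 19.490440368652344), 6.665773868560791)
nut [ 0.48060041 -0.14261191  0.11186566] [ 0.45723665 -0.15974515 
[... 534 characters left out ...]
2344, 36.05569839477539), 58.50533676147461)
car 0.1 115 [0.4282 0.1281 0.1045]
((433.4716796875, 126.29541778564453), (31.814189910888672, 24.27063751220703), 14.296518325805664)
car 0.115 94 [0.4304 0.1291 0.1315]
((430.1528625488281, 128.86573791503906), (20.279972076416016, 10.257964134216309), 66.798095703125)
car 0.147 68 [0.4338 0.1272 0.1508]
((434.5760498046875, 127.25312805175781), (12.140751838684082, 17.99930191040039), 13.493392944335938)
nut [ 0.46880586 -0.13329625  0.11222606] [ 0.45434288 -0.1563903   0.09005327] [ 0.49117733 -0.11987136  0.13551472]
nuttop [ 0.47065104 -0.13554604  0.11560725] ((472.9175720214844, -138.1765594482422), 18.849409103393555) 0.11524988909528329
```

View pics/c.png

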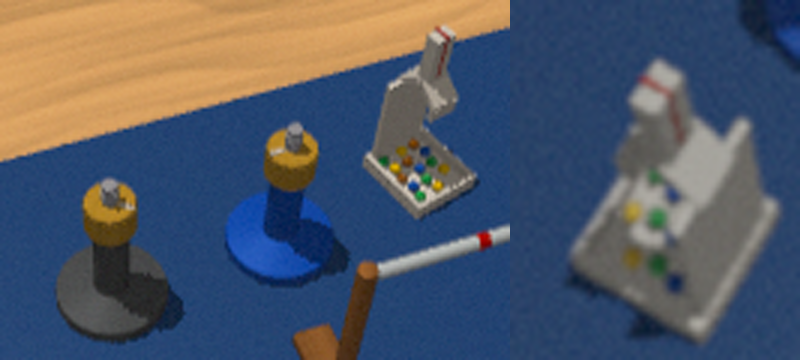

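The crop confirms two brass-nut posts: the grey steel one (crop 105,215) is the target, and the blue one (290,160) is a look-alike. The carrier's tray faces the rail. I move above the carrier with tool y along the carrier's y.

Emit:
{"op": "move_arm", "data": {"commands": [0, 0, -0.02, -0.0733, -1, 0, 0, -0.02, -0.0733, -1, 0, 0, -0.02, -0.0733, -1, 0, 0, -0.02, -0.0733, -1, 0, 0, -0.02, -0.0733, -1]}}

```text
clock: 0.52
tcp_pos: [0.2204, 0.5844, 0.2623]
ee_rot: [0.346, -3.122, 0.002]
ft_force: [0.4, 0.7, 0.2]
finger_gap: 1.001
grip_force: 0.0
```

Emit:
{"op": "move_arm", "data": {"commands": [-0.0187, -0.0822, 0, 0, -1, -0.0187, -0.0822, 0, 0, -1, -0.0187, -0.0822, 0, 0, -1, -0.0187, -0.0822, 0, 0, -1, -0.0187, -0.0822, 0, 0, -1]}}

```text
clock: 0.93
tcp_pos: [0.2922, 0.4305, 0.2622]
ee_rot: [0.338, -3.123, 0.001]
ft_force: [0.4, 0.1, -0.4]
finger_gap: 1.0
grip_force: 0.0
```

Emit:
{"op": "move_arm", "data": {"commands": [-0.0187, -0.0822, 0, 0, -1, -0.0187, -0.0822, 0, 0, -1, -0.0187, -0.0822, 0, 0, -1, -0.0187, -0.0822, 0, 0, -1, -0.0187, -0.0822, 0, 0, -1]}}

```text
clock: 1.35
tcp_pos: [0.3638, 0.2779, 0.2624]
ee_rot: [0.337, -3.123, 0.0]
ft_force: [0.3, 0.7, -0.5]
finger_gap: 0.999
grip_force: 0.0
```

Emit:
{"op": "move_arm", "data": {"commands": [-0.0187, -0.0822, 0, 0, -1, -0.0187, -0.0822, 0, 0, -1, -0.0187, -0.0822, 0, 0, -1, -0.0187, -0.0822, 0, 0, -1, -0.0187, -0.0822, 0, 0, -1]}}

```text
clock: 1.77
tcp_pos: [0.4355, 0.1252, 0.2624]
ee_rot: [0.337, -3.123, -0.0]
ft_force: [0.3, 0.5, -0.4]
finger_gap: 0.997
grip_force: 0.0
```

Emit:
{"op": "move_arm", "data": {"commands": [0, 0, 0, 0, -1, 0, 0, 0, 0, -1]}}

```text
clock: 1.93
tcp_pos: [0.4359, 0.1255, 0.2623]
ee_rot: [0.33, -3.123, -0.001]
ft_force: [-1.1, 1.0, -0.3]
finger_gap: 0.998
grip_force: 0.0
```

```bash
cat >> h.py <<'E'
from scipy.spatial.transform import Rotation as Ro
def st():
    s=status.sense(); R=Ro.from_rotvec(s['ee_rot']).as_matrix()
    print('t',round(s['clock'],2),'tcp',s['tcp_pos'].round(4),'yAng',np.degrees(np.arctan2(R[1,1],R[0,1])).round(2),'z',R[:,2].round(3),'F',s['ft_force'].round(1),'gap',round(s['finger_gap'],3),'g',round(s['grip_force'],1),'q',s['joint_positions'].round(2)); return s,R
E
python3 - <<'E'
from h import *
st(); c=cap('wrist','w1'); pickle.dump(c,open('w1.pkl','wb'))
P=pts(c); ok=c['z_map']>0
print(-c['R'].T@c['t'], proj(c,[.4345,.1265,.15]))
near=(np.hypot(P[...,0]-.44,P[...,1]-.126)<.06)&ok
for lo,hi in((.141,.156),(.104,.118),(.03,.08),(.01,.02)):
    g=P[near&(P[...,2]>lo)&(P[...,2]<hi)]
    if len(g)>5: print(lo,len(g),g.mean(0).round(4),cv2.minAreaRect((g[:,:2]*1000).astype(np.float32)))
E
```

```text
t 1.93 tcp [0.4359 0.1255 0.2623] yAng 102.08 z [-0.001  0.    -1.   ] F [-1.1  1.  -0.3] gap 0.998 g 0.0 q [ 0.03  0.24  1.79  0.    1.11 -1.75]
[0.3565132  0.10822126 0.42498901] [279.77779475 198.462235  ]
0.141 286 [0.4342 0.1254 0.1498] ((435.1307678222656, 125.61590576171875), (12.331624984741211, 17.805326461791992), 14.521402359008789)
0.104 191 [0.4304 0.1251 0.1077] ((434.7116394042969, 125.58917236328125), (20.0814151763916, 23.978641510009766), 15.070368766784668)
0.03 286 [0.417  0.1211 0.0564] ((417.109375, 120.88665008544922), (0.6811938881874084, 49.172462463378906), 14.720987319946289)
0.01 504 [0.4468 0.1287 0.014 ] ((446.8929748535156, 128.80950927734375), (66.35884857177734, 59.95808410644531), 14.48177433013916)
```

View pics/w1.png

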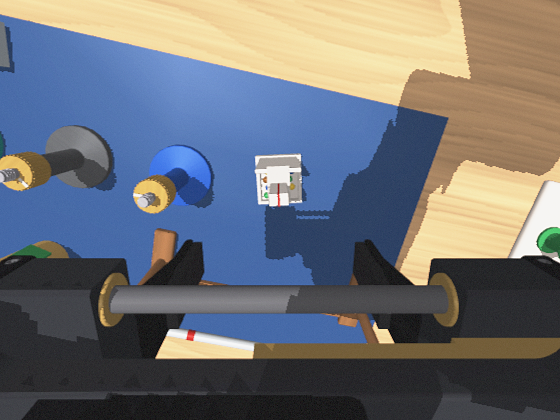

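The wrist view shows the carrier at (279,180), with yaw 14.5° and the tab at (0.4351, 0.1256). The opening is centred over it. I descend and grip.

Emit:
{"op": "move_arm", "data": {"commands": [0.002, 0, 0.072, -0.027, -1, 0, 0, 0.072, 0, -1, 0, 0, 0.072, 0, -1, 0, 0, 0.072, 0, -1, 0, 0, 0.072, 0, -1]}}

```text
clock: 2.4
tcp_pos: [0.4336, 0.1283, 0.1176]
ee_rot: [-0.407, 3.115, 0.0]
ft_force: [-0.1, 0.0, 0.3]
finger_gap: 0.999
grip_force: 0.0
```

Emit:
{"op": "move_arm", "data": {"commands": [0, 0, 0, 0, -0.3, 0, 0, 0, 0, 0.2, 0, 0, 0, 0, 1, 0, 0, 0, 0, 1, 0, 0, 0, 0, 1], "squeeze": 30}}

```text
clock: 2.82
tcp_pos: [0.4358, 0.127, 0.1202]
ee_rot: [-0.403, 3.112, -0.001]
ft_force: [0.6, -0.2, -1.0]
finger_gap: 0.707
grip_force: 0.0
```

Emit:
{"op": "move_arm", "data": {"commands": [0, 0, 0, 0, 1, 0, 0, 0, 0, 1, 0, 0, 0, 0, 1, 0, 0, 0, 0, 1, 0, 0, 0, 0, 1]}}

```text
clock: 3.23
tcp_pos: [0.4347, 0.1266, 0.1187]
ee_rot: [-0.403, 3.115, -0.0]
ft_force: [-0.6, -0.2, 0.7]
finger_gap: 0.324
grip_force: 0.0
```

```bash
python3 - <<'E'
from h import *
st()
E
```

```text
t 3.23 tcp [0.4347 0.1266 0.1187] yAng 104.73 z [ 0.  0. -1.] F [-0.6 -0.2  0.7] gap 0.324 g 0.0 q [ 0.04  0.48  1.96  0.    0.71 -1.79]
```

Emit:
{"op": "move_arm", "data": {"commands": [0, 0, 0, 0, 1, 0, 0, 0, 0, 1, 0, 0, 0, 0, 1, 0, 0, 0, 0, 1, 0, 0, 0, 0, 1]}}

```text
clock: 3.65
tcp_pos: [0.4345, 0.1266, 0.1184]
ee_rot: [0.403, -3.115, 0.0]
ft_force: [-0.1, -0.7, -0.2]
finger_gap: 0.202
grip_force: 30.0
```

```bash
python3 - <<'E'
from h import *
st()
E
```

```text
t 3.65 tcp [0.4345 0.1266 0.1184] yAng 104.74 z [-0. -0. -1.] F [-0.1 -0.7 -0.2] gap 0.202 g 30.0 q [ 0.04  0.48  1.96 -0.    0.71 -1.79]
```

Emit:
{"op": "move_arm", "data": {"commands": [0, 0, -0.03, 0, 1, 0, 0, -0.04, 0, 1, 0, 0, -0.05, 0.056, 1, 0, 0, -0.055, 0.056, 1, 0, 0, -0.05, 0.056, 1]}}

```text
clock: 4.07
tcp_pos: [0.4341, 0.1267, 0.2093]
ee_rot: [-0.017, -3.141, 0.0]
ft_force: [0.1, 0.1, -1.8]
finger_gap: 0.199
grip_force: 30.0
```

Emit:
{"op": "move_arm", "data": {"commands": [-0.03, 0.0046, 0, 0, 1, -0.0428, 0.0046, 0, 0, 1, -0.0428, 0.0046, 0, 0, 1, -0.0428, 0.0046, 0, 0, 1, -0.02, 0.0046, 0, 0, 1]}}

```text
clock: 4.48
tcp_pos: [0.5083, 0.1354, 0.2085]
ee_rot: [0.011, 3.139, 0.0]
ft_force: [0.6, 0.6, -2.0]
finger_gap: 0.206
grip_force: 30.0
```

Emit:
{"op": "move_arm", "data": {"commands": [0, 0, 0, 0, 1, 0, 0, 0, 0, 1]}}

```text
clock: 4.65
tcp_pos: [0.505, 0.1354, 0.2079]
ee_rot: [-0.01, -3.139, 0.0]
ft_force: [-0.1, -0.2, -2.3]
finger_gap: 0.203
grip_force: 30.0
```

```bash
python3 - <<'E'
from h import *
s,R=st(); x,y,_=s['tcp_pos']
for n in('scene','side'):
    c=cap(n); P=pts(c); ok=c['z_map']>0
    near=(np.hypot(P[...,0]-x,P[...,1]-y)<.07)&ok
    for lo,hi in((.085,.112),(.13,.175)):
        g=P[near&(P[...,2]>lo)&(P[...,2]<hi)]
        if len(g)>5: print(n,lo,len(g),g.min(0).round(4),g.max(0).round(4))
    cv2.imwrite(f'pics/h_{n}.png',c['color'][...,::-1])
    S=c['color']; u,v=proj(c,[x+.07,y,.14]).astype(int); 
    cr=cv2.resize(S[max(v-75,0):v+75,max(u-85,0):u+85],(400,353)); A=cr if n=='scene' else np.hstack([A,cr])
cv2.imwrite('pics/h.png',A[...,::-1])
E
```

```text
t 4.65 tcp [0.505  0.1354 0.2079] yAng 89.63 z [-0.002 -0.    -1.   ] F [-0.1 -0.2 -2.3] gap 0.203 g 30.0 q [ 0.05  0.41  1.7  -0.    1.03 -1.52]
scene 0.085 827 [0.4832 0.1037 0.0888] [0.5515 0.1655 0.1117]
scene 0.13 244 [0.4859 0.1085 0.1302] [0.5266 0.1497 0.1749]
```

View pics/h.png

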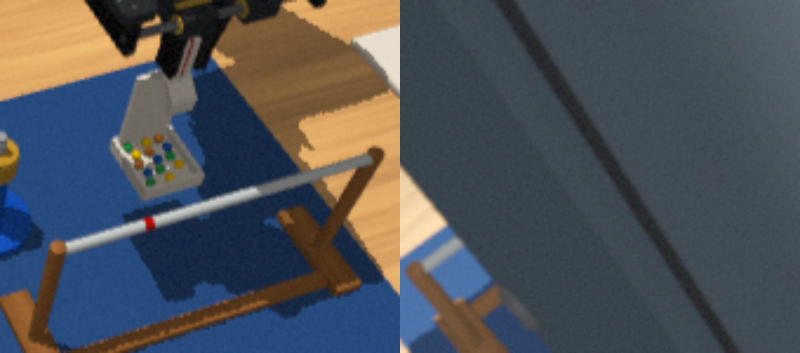

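The scene crop shows the carrier held upright in front of the bar; the arm blocks the side camera. I move over the bar.

Emit:
{"op": "move_arm", "data": {"commands": [-0.03, 0.005, 0, 0, 1, -0.045, 0.005, 0, 0, 1, -0.045, 0.005, 0, 0, 1, -0.045, 0.005, 0, 0, 1, -0.045, 0.004, 0, 0, 1]}}

```text
clock: 5.17
tcp_pos: [0.5894, 0.1446, 0.2085]
ee_rot: [-0.01, -3.14, 0.0]
ft_force: [0.7, 0.0, -2.0]
finger_gap: 0.204
grip_force: 30.0
```

Emit:
{"op": "move_arm", "data": {"commands": [-0.03, 0, 0, 0, 1, -0.012, 0, 0, 0, 1, 0, 0, 0, 0, 1, 0, 0, 0, 0, 1]}}

```text
clock: 5.5
tcp_pos: [0.6054, 0.1443, 0.2081]
ee_rot: [-0.01, -3.139, 0.0]
ft_force: [-1.3, -0.2, -1.9]
finger_gap: 0.208
grip_force: 30.0
```

```bash
python3 - <<'E'
from h import *
st()
for n in('scene','wrist'):
    c=cap(n); P=pts(c); ok=c['z_map']>0;h=cv2.cvtColor(c['color'],cv2.COLOR_RGB2HSV).astype(int)
    bar=ok&(h[...,1]<60)&(abs(P[...,2]-.146)<.008)&(abs(P[...,0]-.605)<.012)&((P[...,1]<.1)|(P[...,1]>.19))&(P[...,1]>0)&(P[...,1]<.27)
    q=P[bar]
    if len(q)>20:
        for lo,hi in((0,.06),(.06,.1),(.19,.28)):
            k=q[(q[:,1]>lo)&(q[:,1]<hi)]
            if len(k)>5: print(n,len(k),np.percentile(k,[2,50,98],axis=0).round(4).tolist())
    if n=='scene':
        u,v=proj(c,[.605,.13,.16]).astype(int); A=cv2.resize(c['color'][v-70:v+70,u-80:u+80],(400,350),interpolation=2)
    else: A=np.hstack([A,cv2.resize(c['color'],(400,350))])
cv2.imwrite('pics/i.png',A[...,::-1])
E
```

```text
t 5.5 tcp [0.6054 0.1443 0.2081] yAng 89.62 z [-0.002 -0.    -1.   ] F [-1.3 -0.2 -1.9] gap 0.208 g 30.0 q [ 0.05  0.54  1.45  0.    1.15 -1.51]
scene 147 [[0.6016, 0.001, 0.1456], [0.6075, 0.0287, 0.1492], [0.611, 0.0578, 0.1523]]
scene 77 [[0.6023, 0.0605, 0.1437], [0.608, 0.0841, 0.149], [0.6111, 0.0987, 0.1521]]
scene 162 [[0.6029, 0.1925, 0.1451], [0.6088, 0.228, 0.1493], [0.6122, 0.2682, 0.1519]]
wrist 1015 [[0.6013, 0.0013, 0.1452], [0.6046, 0.0298, 0.1497], [0.6101, 0.0587, 0.1515]]
wrist 549 [[0.6015, 0.0606, 0.1453], [0.605, 0.0837, 0.1496], [0.6105, 0.0994, 0.1515]]
wrist 1362 [[0.6021, 0.1915, 0.1458], [0.6057, 0.2298, 0.1496], [0.6115, 0.2683, 0.1513]]
```

View pics/i.png

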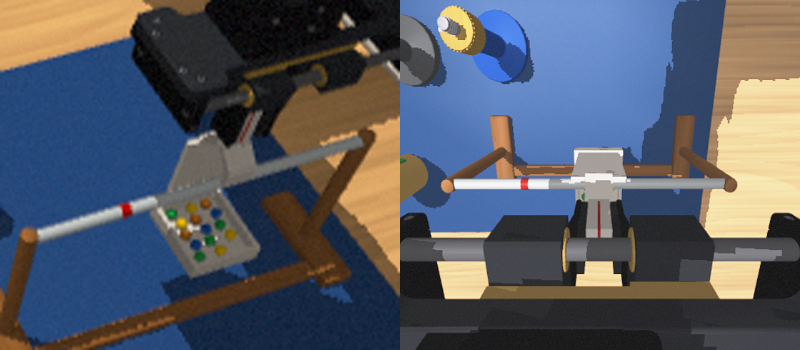

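The scene and wrist views show the bar between back plate and lip, the mark at crop (126,210), and the carrier well to one side of it. I lower it gently.

Emit:
{"op": "move_arm", "data": {"commands": [-0.001, 0, 0.025, 0, 1, 0, 0, 0.03, 0, 1, 0, 0, 0.025, 0, 1, 0, 0, 0.015, 0, 1, 0, 0, 0.004, 0, 1]}}

```text
clock: 6.02
tcp_pos: [0.6058, 0.1442, 0.167]
ee_rot: [-0.01, -3.138, 0.0]
ft_force: [0.1, -0.7, -2.1]
finger_gap: 0.205
grip_force: 30.0
```

Emit:
{"op": "move_arm", "data": {"commands": [0, 0, 0.002, 0, 1, 0, 0, 0, 0, 1]}}

```text
clock: 6.18
tcp_pos: [0.6074, 0.1443, 0.1681]
ee_rot: [0.01, 3.141, -0.0]
ft_force: [-0.7, -0.6, -1.5]
finger_gap: 0.205
grip_force: 30.0
```

```bash
python3 - <<'E'
from h import *
s,R=st(); print('hook z',s['tcp_pos'][2]-.1184+.0985)
c=cap('wrist','j'); P=pts(c); h=cv2.cvtColor(c['color'],cv2.COLOR_RGB2HSV).astype(int)
k=((h[...,0]<8)|(h[...,0]>170))&(h[...,1]>130)&(h[...,2]>90)&(abs(P[...,0]-.606)<.02)&(abs(P[...,1]-.066)<.03)&(P[...,2]>.12)
v,u=np.nonzero(k); print('mark',len(u),P[k].mean(0),P[k][:,1].min(),P[k][:,1].max(),onz(c,u.mean(),v.mean(),.149))
# tab red line
k=((h[...,0]<8)|(h[...,0]>170))&(h[...,1]>100)&(h[...,2]>60)&(P[...,2]>.155)&(P[...,2]<.21)&(abs(P[...,1]-.145)<.02)
print('tab',k.sum(),P[k].mean(0))
E
```

```text
t 6.18 tcp [0.6074 0.1443 0.1681] yAng 89.62 z [ 0. -0. -1.] F [-0.7 -0.6 -1.5] gap 0.205 g 30.0 q [ 0.05  0.59  1.49 -0.    1.07 -1.51]
hook z 0.1482030110733539
mark 189 [0.6049902  0.06503509 0.14975432] 0.0613015607745292 0.06916714673034736 [0.60531898 0.06469904 0.149     ]
tab 138 [0.60237421 0.14444213 0.18744776]
```

Emit:
{"op": "move_arm", "data": {"commands": [0, 0, 0.0025, 0, 1, 0, 0, 0, 0, 1, 0, 0, 0, 0, 1]}}

```text
clock: 6.48
tcp_pos: [0.6074, 0.1443, 0.1675]
ee_rot: [0.01, 3.141, 0.0]
ft_force: [-0.1, -0.6, -1.4]
finger_gap: 0.206
grip_force: 30.0
```

Emit:
{"op": "move_arm", "data": {"commands": [0, 0, 0.0025, 0, 1, 0, 0, 0, 0, 1, 0, 0, 0, 0, 1]}}

```text
clock: 6.73
tcp_pos: [0.6073, 0.1443, 0.1662]
ee_rot: [-0.01, -3.142, -0.0]
ft_force: [0.1, 0.2, -0.9]
finger_gap: 0.202
grip_force: 30.0
```

Emit:
{"op": "move_arm", "data": {"commands": [0, 0, 0.0025, 0, 1, 0, 0, 0, 0, 1, 0, 0, 0, 0, 1]}}

```text
clock: 6.98
tcp_pos: [0.6073, 0.1443, 0.1656]
ee_rot: [0.01, 3.141, 0.0]
ft_force: [-0.7, -0.4, 3.2]
finger_gap: 0.201
grip_force: 30.0
```

Emit:
{"op": "move_arm", "data": {"commands": [0, 0, 0, 0, 1, 0, 0, 0, 0, 1, 0, -0.01, 0, 0, 1, 0, -0.018, 0, 0, 1, 0, -0.02, 0, 0, 1]}}

```text
clock: 7.4
tcp_pos: [0.6064, 0.1253, 0.1648]
ee_rot: [-0.01, -3.14, -0.002]
ft_force: [-2.2, 2.2, 1.1]
finger_gap: 0.206
grip_force: 30.0
```

Emit:
{"op": "move_arm", "data": {"commands": [0, -0.02, 0, 0, 1, 0, -0.02, 0, 0, 1, 0, -0.02, 0, 0, 1, 0, -0.02, 0, 0, 1, 0, -0.02, 0, 0, 1]}}

```text
clock: 7.82
tcp_pos: [0.6065, 0.0842, 0.1651]
ee_rot: [-0.011, -3.141, -0.0]
ft_force: [-1.5, 1.5, 1.7]
finger_gap: 0.203
grip_force: 30.0
```

Emit:
{"op": "move_arm", "data": {"commands": [0, -0.02, 0, 0, 1, 0, -0.02, 0, 0, 1, 0, -0.01, 0, 0, 1, 0, 0, 0, 0, 1, 0, 0, 0, 0, 1]}}

```text
clock: 8.23
tcp_pos: [0.6066, 0.0635, 0.1652]
ee_rot: [-0.01, -3.141, 0.004]
ft_force: [-3.4, -2.2, 1.6]
finger_gap: 0.206
grip_force: 30.0
```

```bash
python3 - <<'E'
from h import *
s,R=st(); print('hook z',s['tcp_pos'][2]-.1184+.0985)
c=cap('wrist','k'); P=pts(c); h=cv2.cvtColor(c['color'],cv2.COLOR_RGB2HSV).astype(int)
red=((h[...,0]<8)|(h[...,0]>170))&(h[...,1]>100)&(h[...,2]>60)
k=red&(P[...,2]>.155)&(P[...,2]<.21)&(abs(P[...,1]-.065)<.02); print('tab',k.sum(),P[k].mean(0))
E
```

```text
t 8.23 tcp [0.6066 0.0635 0.1652] yAng 89.65 z [-0.001 -0.003 -1.   ] F [-3.4 -2.2  1.6] gap 0.206 g 30.0 q [-0.08  0.58  1.53 -0.    1.04 -1.64]
hook z 0.14527984689368348
tab 134 [0.60145288 0.0635876  0.18384448]
```

Emit:
{"op": "move_arm", "data": {"commands": [0, 0.003, 0, 0, 1, 0, 0, 0, 0, 1, 0, 0, 0, 0, 0, 0, 0, 0, 0, 0, 0, 0, 0, 0, 0]}}

```text
clock: 8.7
tcp_pos: [0.6082, 0.0668, 0.1653]
ee_rot: [0.01, 3.138, 0.001]
ft_force: [0.8, 0.4, -0.2]
finger_gap: 0.346
grip_force: 0.0
```

Emit:
{"op": "move_arm", "data": {"commands": [0, 0, 0, 0, 0, 0, 0, 0, 0, 0, 0, 0, 0, 0, 0, 0, 0, 0, 0, 0, 0, 0, 0, 0, 0]}}

```text
clock: 9.12
tcp_pos: [0.6069, 0.0664, 0.1652]
ee_rot: [0.01, 3.141, 0.0]
ft_force: [-0.3, -0.1, 1.1]
finger_gap: 0.498
grip_force: 0.0
```

```bash
python3 - <<'E'
from h import *
s,R=st()
c=cap('wrist','k2'); P=pts(c); h=cv2.cvtColor(c['color'],cv2.COLOR_RGB2HSV).astype(int)
red=((h[...,0]<8)|(h[...,0]>170))&(h[...,1]>100)&(h[...,2]>60)
k=red&(P[...,2]>.155)&(P[...,2]<.21)&(abs(P[...,1]-.065)<.02); print('tab',k.sum(),P[k].mean(0))
d=cap('scene'); u,v=proj(d,[.6,.065,.15]).astype(int)
A=np.hstack([cv2.resize(c['color'],(400,300)),cv2.resize(d['color'][v-45:v+45,u-60:u+60],(400,300),interpolation=2)])
cv2.imwrite('pics/k.png',A[...,::-1])
E
```

```text
t 9.12 tcp [0.6069 0.0664 0.1652] yAng 89.62 z [ 0.  0. -1.] F [-0.3 -0.1  1.1] gap 0.498 g 0.0 q [-0.07  0.58  1.53  0.    1.04 -1.64]
tab 134 [0.60242545 0.06554541 0.1833791 ]
```

View pics/k.png

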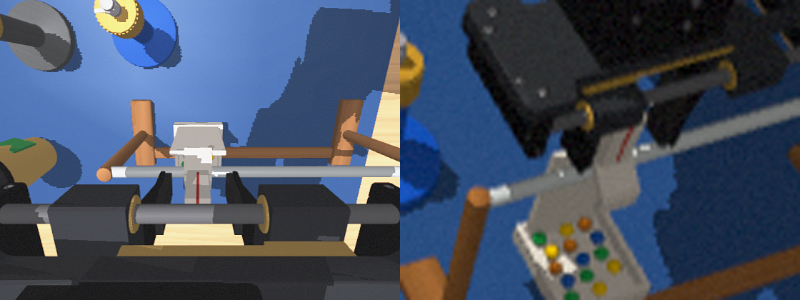

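The carrier hangs upright in both views, the fingers are clear, and the tab at y=0.0655 sits over the mark at 0.065. I lift away and go above the nut.

Emit:
{"op": "move_arm", "data": {"commands": [0, 0, -0.02, 0, 0, 0, 0, -0.04, 0, 0, 0, 0, -0.06, 0, 0, 0, 0, -0.08, 0, 0, 0, 0, -0.05, 0, 0]}}

```text
clock: 9.63
tcp_pos: [0.6078, 0.0663, 0.2685]
ee_rot: [0.01, 3.138, -0.0]
ft_force: [1.0, -0.4, 1.0]
finger_gap: 0.5
grip_force: 0.0
```

Emit:
{"op": "move_arm", "data": {"commands": [0.0411, -0.0646, 0, 0, -1, 0.0411, -0.0646, 0, 0, -1, 0.0411, -0.0646, 0, 0, -1, 0.0411, -0.0646, 0, 0, -1, 0.0411, -0.0646, 0, 0, -1]}}

```text
clock: 10.05
tcp_pos: [0.5229, -0.0633, 0.266]
ee_rot: [0.009, 3.141, -0.001]
ft_force: [0.7, -0.2, 0.5]
finger_gap: 0.795
grip_force: 0.0
```

Emit:
{"op": "move_arm", "data": {"commands": [0.0411, -0.0646, 0, 0, -1, 0.0411, -0.0646, 0, 0, -1, 0.0411, -0.0646, 0, 0, -1, 0, 0, 0, 0, -1, 0, 0, 0, 0, -1]}}

```text
clock: 10.47
tcp_pos: [0.4735, -0.1407, 0.2659]
ee_rot: [0.016, 3.14, -0.0]
ft_force: [0.2, 0.8, 0.2]
finger_gap: 0.992
grip_force: 0.0
```

```bash
cat > nut.py <<'E'
from h import *
s,R=st()
c=cap('wrist','n'); P=pts(c); ok=c['z_map']>0; h=cv2.cvtColor(c['color'],cv2.COLOR_RGB2HSV).astype(int)
near=ok&(np.hypot(P[...,0]-.474,P[...,1]+.14)<.045)
print(proj(c,[.474,-.14,.115]))
for lo,hi in((.108,.122),(.126,.14)):
    k=near&(P[...,2]>lo)&(P[...,2]<hi)
    if k.sum()>5: g=P[k]; print(lo,len(g),np.median(g,0).round(4),cv2.minEnclosingCircle((g[:,:2]*1000).astype(np.float32)))
top=near&(abs(P[...,2]-.1145)<.004)
k=top&(h[...,1]<70)&(h[...,2]>150); print('line',k.sum(),P[k].mean(0).round(4) if k.any() else '')
f=near&(P[...,2]<.012)&(P[...,2]>.003); g=P[f]; print('foot',len(g),cv2.minEnclosingCircle((g[:,:2]*1000).astype(np.float32)))
E
python3 nut.py; python3 - <<'E'
from h import *
d=cap('scene'); P=pts(d); h=cv2.cvtColor(d['color'],cv2.COLOR_RGB2HSV).astype(int)
k=((h[...,0]<8)|(h[...,0]>170))&(h[...,1]>100)&(P[...,2]>.155)&(P[...,2]<.21)&(abs(P[...,1]-.065)<.03)&(abs(P[...,0]-.6)<.03); print('tab',k.sum(),P[k].mean(0))
x=cv2.imread('pics/n.png'); cv2.imwrite('pics/n2.png',np.hstack([cv2.resize(x,(400,300)),cv2.resize(d['color'][120:270,250:450],(400,300))[...,::-1]]))
E
```

```text
t 10.47 tcp [ 0.4735 -0.1407  0.2659] yAng 89.43 z [ 0.001 -0.    -1.   ] F [0.2 0.8 0.2] gap 0.992 g 0.0 q [-0.52  0.3   1.7   0.    1.14 -2.08]
[278.84851933 189.30974897]
0.108 830 [ 0.4715 -0.14    0.1149] ((474.5140686035156, -140.46328735351562), 18.921770095825195)
0.126 127 [ 0.4731 -0.1399  0.1332] ((474.41424560546875, -140.35060119628906), 6.254891872406006)
line 32 [ 0.4818 -0.1344  0.1156]
foot 134 ((475.6269836425781, -139.6114959716797), 43.44890213012695)
tab 18 [0.6109189  0.06561131 0.18708756]
```

View pics/n2.png

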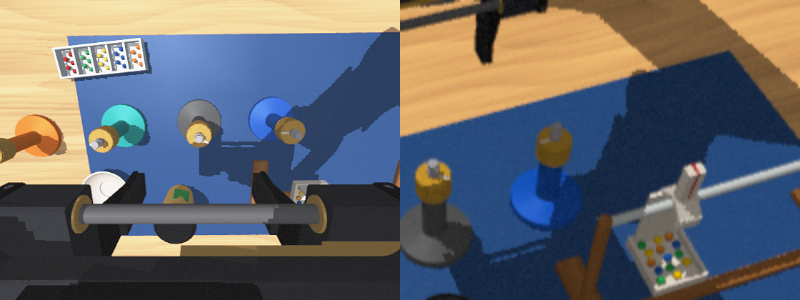

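The wrist view shows the grey post's nut at (200,137) centred under the gripper, axis (0.4743, -0.1403). In the scene crop the carrier hangs still on the mark. I descend and grip.

Emit:
{"op": "move_arm", "data": {"commands": [-0.002, 0.001, 0.09, 0, -1, 0, 0, 0.09, 0, -1, 0, 0, 0.09, 0, -1, 0, 0, 0.09, 0, -1, 0, 0, 0.083, 0, -1]}}

```text
clock: 10.98
tcp_pos: [0.4755, -0.1378, 0.0865]
ee_rot: [0.007, 3.141, -0.0]
ft_force: [-0.5, -0.4, 0.7]
finger_gap: 0.998
grip_force: 0.0
```

Emit:
{"op": "move_arm", "data": {"commands": [0, 0, 0, 0, 1, 0, 0, 0, 0, 1, 0, 0, 0, 0, 1, 0, 0, 0, 0, 1, 0, 0, 0, 0, 1], "squeeze": 20}}

```text
clock: 11.4
tcp_pos: [0.4764, -0.1397, 0.0902]
ee_rot: [0.009, 3.137, -0.004]
ft_force: [-0.1, -0.7, 0.0]
finger_gap: 0.711
grip_force: 0.0
```

Emit:
{"op": "move_arm", "data": {"commands": [0, 0, 0, 0, 1, 0, 0, 0, 0, 1, 0, 0, 0, 0, 1, 0, 0, 0, 0, 1, 0, 0, 0, 0, 1]}}

```text
clock: 11.82
tcp_pos: [0.4751, -0.1406, 0.0886]
ee_rot: [0.009, 3.14, -0.004]
ft_force: [-2.2, -3.4, 3.6]
finger_gap: 0.406
grip_force: 20.0
```

```bash
python3 -c "
from h import *
s,R=st();print(s['torque'])"
```

```text
t 11.82 tcp [ 0.4751 -0.1406  0.0886] yAng 89.68 z [ 0.001 -0.003 -1.   ] F [-2.2 -3.4  3.6] gap 0.406 g 20.0 q [-0.51  0.57  1.87 -0.    0.69 -2.08]
[-0.71859292  0.33597638  0.02111397]
```

Emit:
{"op": "move_arm", "data": {"commands": [0, 0, 0.0002, 0.07, 1, 0, 0, 0.0002, 0.07, 1, 0, 0, 0.0002, 0.07, 1, 0, 0, 0.0002, 0.07, 1, 0, 0, 0.0002, 0.07, 1]}}

```text
clock: 12.23
tcp_pos: [0.4749, -0.1415, 0.0883]
ee_rot: [0.867, 3.018, -0.006]
ft_force: [-4.1, -7.6, 5.5]
finger_gap: 0.406
grip_force: 20.0
```

Emit:
{"op": "move_arm", "data": {"commands": [0, 0, 0.0002, 0.07, 1, 0, 0, 0.0002, 0.07, 1, 0, 0, 0.0002, 0.07, 1, 0, 0, 0.0002, 0.07, 1, 0, 0, 0.0002, 0.07, 1]}}

```text
clock: 12.65
tcp_pos: [0.4742, -0.1421, 0.0879]
ee_rot: [1.652, 2.67, -0.007]
ft_force: [-7.0, -10.4, 6.0]
finger_gap: 0.41
grip_force: 20.0
```

```bash
cat > nl.py <<'E'
import sys
from h import *
s,R=st(); print('tau',s['torque'].round(2))
for n in('scene','wrist'):
    c=cap(n); P=pts(c); h=cv2.cvtColor(c['color'],cv2.COLOR_RGB2HSV).astype(int)
    r=np.hypot(P[...,0]-.4745,P[...,1]+.1403)
    k=(c['z_map']>0)&(r<.021)&(r>.006)&(P[...,2]>.1085)&(P[...,2]<.121)&(h[...,1]<90)&(h[...,2]>130)
    v,u=np.nonzero(k)
    if k.any(): g=onz(c,u.mean(),v.mean(),.114); print(n,k.sum(),g.round(4),'ang',np.degrees(np.arctan2(g[1]+.1403,g[0]-.4745)).round(1))
E
python3 nl.py
```

```text
t 12.65 tcp [ 0.4742 -0.1421  0.0879] yAng 26.49 z [-0.001 -0.005 -1.   ] F [ -7.  -10.4   6. ] gap 0.41 g 20.0 q [-0.51  0.58  1.87 -0.01  0.69 -0.97]
tau [-1.8   1.14 -0.02]
wrist 2 [ 0.47   -0.1455  0.114 ] ang -131.4
```

Emit:
{"op": "move_arm", "data": {"commands": [-0.0022, -0.004, -0.0012, 0, 1, 0, 0, 0, 0, 1]}}

```text
clock: 12.92
tcp_pos: [0.4741, -0.1422, 0.088]
ee_rot: [1.649, 2.671, -0.002]
ft_force: [-1.9, -5.7, 1.5]
finger_gap: 0.406
grip_force: 20.0
```

Emit:
{"op": "move_arm", "data": {"commands": [0, 0, 0.0002, 0.07, 1, 0, 0, 0.0002, 0.07, 1, 0, 0, 0.0002, 0.07, 1, 0, 0, 0.0002, 0.07, 1, 0, 0, 0.0002, 0.07, 1]}}

```text
clock: 13.33
tcp_pos: [0.4732, -0.1423, 0.0876]
ee_rot: [2.316, 2.121, -0.004]
ft_force: [-4.4, -9.0, 3.9]
finger_gap: 0.408
grip_force: 20.0
```

```bash
python3 nl.py
```

```text
t 13.33 tcp [ 0.4732 -0.1423  0.0876] yAng -5.05 z [-0.001 -0.003 -1.   ] F [-4.4 -9.   3.9] gap 0.408 g 20.0 q [-0.52  0.58  1.88 -0.    0.69 -0.42]
tau [-1.43  0.86  0.07]
wrist 3 [ 0.4679 -0.143   0.114 ] ang -157.9
```

Emit:
{"op": "move_arm", "data": {"commands": [-0.0034, -0.0012, -0.001, 0, 1, 0, 0, 0.0001, 0.07, 1, 0, 0, 0.0002, 0.07, 1, 0, 0, 0.0002, 0.07, 1, 0, 0, 0.0002, 0.07, 1]}}

```text
clock: 13.85
tcp_pos: [0.4724, -0.1422, 0.0873]
ee_rot: [-2.725, -1.563, 0.002]
ft_force: [-3.0, -3.6, 2.0]
finger_gap: 0.409
grip_force: 20.0
```

Emit:
{"op": "move_arm", "data": {"commands": [0, 0, 0.0001, 0.07, 1, 0, 0, 0.0001, 0.07, 1, 0, 0, 0.0001, 0.07, 1, 0, 0, 0.0001, 0.07, 1, 0, 0, 0.0001, 0.07, 1]}}

```text
clock: 14.27
tcp_pos: [0.4724, -0.1412, 0.0872]
ee_rot: [-3.045, -0.767, 0.002]
ft_force: [-1.5, 1.4, 4.1]
finger_gap: 0.407
grip_force: 20.0
```

```bash
python3 nl.py
```

```text
t 14.27 tcp [ 0.4724 -0.1412  0.0872] yAng -61.73 z [-0.002  0.001 -1.   ] F [-1.5  1.4  4.1] gap 0.407 g 20.0 q [-0.52  0.58  1.88 -0.    0.69  0.56]
tau [0.06 0.04 0.51]
wrist 80 [ 0.4757 -0.1448  0.114 ] ang -75.4
```

Emit:
{"op": "move_arm", "data": {"commands": [0, 0, 0, 0.07, 1, 0, 0, 0, 0.07, 1, 0, 0, 0, 0.07, 1]}}

```text
clock: 14.62
tcp_pos: [0.4722, -0.1409, 0.0871]
ee_rot: [-3.129, -0.26, 0.003]
ft_force: [-0.3, 0.7, 3.4]
finger_gap: 0.41
grip_force: 20.0
```

```bash
python3 nl.py
```

```text
t 14.62 tcp [ 0.4722 -0.1409  0.0871] yAng -80.49 z [-0.002  0.001 -1.   ] F [-0.3  0.7  3.4] gap 0.41 g 20.0 q [-0.52  0.58  1.88  0.    0.69  0.89]
tau [0.22 0.24 0.43]
wrist 232 [ 0.4788 -0.1499  0.114 ] ang -66.1
```

Emit:
{"op": "move_arm", "data": {"commands": [0, 0, 0, 0.07, 1, 0, 0, 0, 0.07, 1, 0, 0, 0, 0.07, 1, 0, 0, 0, 0, 1, 0, 0, 0, 0, 1]}}

```text
clock: 15.13
tcp_pos: [0.4719, -0.1406, 0.087]
ee_rot: [-3.129, 0.249, 0.004]
ft_force: [-3.4, 5.1, 5.4]
finger_gap: 0.411
grip_force: 20.0
```

```bash
python3 nl.py
```

```text
t 15.13 tcp [ 0.4719 -0.1406  0.087 ] yAng -99.1 z [-0.002  0.002 -1.   ] F [-3.4  5.1  5.4] gap 0.411 g 20.0 q [-0.52  0.58  1.88  0.    0.69  1.21]
tau [0.69 0.58 0.11]
wrist 241 [ 0.4788 -0.1494  0.114 ] ang -65.0
```

The nut line stayed at about -65° while the tool turned on 18°, and the twisting moment jumped to about 0.5 N m. So the nut is at its stop and slipping in the grip. I back it off 90°.

Emit:
{"op": "move_arm", "data": {"commands": [0, 0, -0.001, -0.06, 1, 0, 0, -0.0002, -0.067, 1, 0, 0, -0.0002, -0.067, 1, 0, 0, -0.0002, -0.067, 1, 0, 0, -0.0002, -0.067, 1]}}

```text
clock: 15.65
tcp_pos: [0.472, -0.1413, 0.0874]
ee_rot: [-3.089, -0.561, 0.003]
ft_force: [-3.4, 2.3, 0.7]
finger_gap: 0.408
grip_force: 20.0
```

Emit:
{"op": "move_arm", "data": {"commands": [0, 0, -0.0002, -0.067, 1, 0, 0, -0.0002, -0.067, 1, 0, 0, -0.0002, -0.067, 1, 0, 0, -0.0002, -0.067, 1, 0, 0, -0.0002, -0.067, 1]}}

```text
clock: 16.07
tcp_pos: [0.4724, -0.1418, 0.0877]
ee_rot: [-2.837, -1.345, 0.001]
ft_force: [-2.7, 0.7, -0.4]
finger_gap: 0.409
grip_force: 20.0
```

```bash
python3 nl.py
```

```text
t 16.07 tcp [ 0.4724 -0.1418  0.0877] yAng -39.27 z [-0.001  0.001 -1.   ] F [-2.7  0.7 -0.4] gap 0.409 g 20.0 q [-0.52  0.57  1.88  0.    0.69  0.17]
tau [ 0.08  0.5  -0.12]
wrist 278 [ 0.4797 -0.1439  0.114 ] ang -34.7
```

Emit:
{"op": "move_arm", "data": {"commands": [0, 0, -0.0002, -0.07, 1, 0, 0, -0.0002, -0.07, 1, 0, 0, -0.0002, -0.07, 1, 0, 0, -0.0002, -0.07, 1, 0, 0, -0.0002, -0.07, 1]}}

```text
clock: 16.58
tcp_pos: [0.473, -0.1421, 0.0881]
ee_rot: [-2.371, -2.061, -0.0]
ft_force: [-0.5, 0.9, -2.8]
finger_gap: 0.406
grip_force: 20.0
```

Emit:
{"op": "move_arm", "data": {"commands": [0, 0, 0, 0, 1, 0, 0, 0, 0, 1, 0, 0, 0, 0, 1, 0, 0, 0, 0, 1, 0, 0, 0, 0, 1]}}

```text
clock: 17.0
tcp_pos: [0.4731, -0.1421, 0.0882]
ee_rot: [-2.376, -2.055, 0.0]
ft_force: [-0.5, -0.3, -8.0]
finger_gap: 0.408
grip_force: 20.0
```

```bash
python3 nl.py; python3 - <<'E'
from h import *
c=cap('wrist'); d=cap('scene'); u,v=proj(c,[.4745,-.1403,.114]).astype(int); print(u,v)
U,V=proj(d,[.6,.065,.15]).astype(int)
A=np.hstack([cv2.resize(c['color'][v-45:v+45,u-60:u+60],(400,300),interpolation=2),cv2.resize(d['color'][V-60:V+60,U-80:U+80],(400,300))])
cv2.imwrite('pics/z.png',A[...,::-1])
E
```

```text
t 17.0 tcp [ 0.4731 -0.1421  0.0882] yAng -8.28 z [-0. -0. -1.] F [-0.5 -0.3 -8. ] gap 0.408 g 20.0 q [-0.52  0.57  1.88 -0.    0.69 -0.37]
tau [-0.19  0.18  0.01]
wrist 153 [ 0.4859 -0.1392  0.114 ] ang 5.6
277 276
```

View pics/z.png

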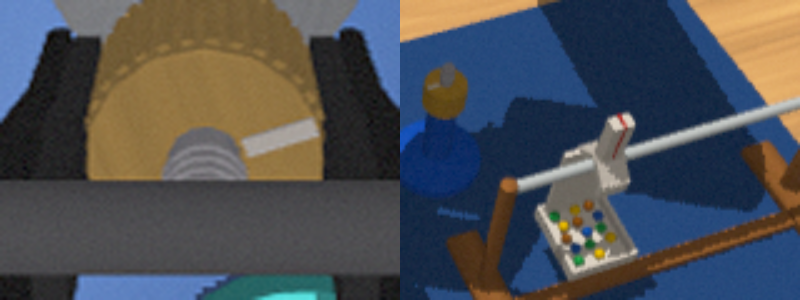

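The nut crop shows the white line moved round in the firm grip. The tool turned back 90.8° with only the nut's friction moment, so it did not slip. The carrier hangs straight over the mark. I hand in.

```bash
python3 -c "
from cell import job_done
print(job_done())"
```

```text
the job is handed in; nothing more can be done
None
```

I handed the job in at 17 s: the carrier hangs released on the red mark, and the nut went down to its stop and is backed off about 90° (by the tool's rotation) and still gripped. I saw nothing touch the dish, cup or organiser, but `job_done()` returned no verdict and I did not measure the bystanders' positions again.

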